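# Sweep-test the mixing station's safety strip

### The arm

A 7-joint arm with a two-finger parallel gripper is mounted at the origin on the work surface. World frame = base frame: x ahead of the robot, y to its left, z up, the work surface at z = 0. Lengths are in m, angles in rad, forces in N, time in s.
With the tool pointing down it reaches from about 0.4 to 0.85 m from the base axis. Payload 10.4 kg.
Tool frame: the origin (TCP) lies between the finger pads, 19 mm behind the fingertips; this is the grasp point; z points along the fingers, y is the line along which they close (so a half turn about z gives the same grasp; the last joint's range is limited). The gripper opens to 85 mm and grips with 20 to 120 N. Pads are 22 mm wide; open, the fingers measure 114 mm over their backs; the gripper's body (76 mm by 85 mm) begins 54 mm behind the grasp point. The pads swing forward as they close: fully open they stand 13 mm farther back than shut.
Start: joints at [1.245, 0.332, -0.065, 1.46, 0.022, 1.35, -0.088], TCP at [0.186, -0.597, 0.25] pointing down, gripper open.
Joint ranges: [-2.6, 2.6], [-0.5, 2.12], [-1.47, 1.34], [0.16, 2.42], [-1.27, 4.41], [0.06, 2.06], [-2.6, 2.6]. Speed limits (rad/s): [2.22, 2.22, 2.79, 2.79, 3.14, 3.14, 3.14].

### API

Orientations are given as a unit quaternion [x, y, z, w].
In Python, from workcell import get_obs, optics, workorder gives the robot as it stands.
- The arm moves only by the tool jog_arm, never from a script. Its argument "increments" is a list of rows, each a list of 7 numbers: the shift along the tool's x, y, z in m, then the turn, a rotation vector about the tool's x, y, z in rad, then the opening, from -1 (shut) to 1 (fully open). A call has 1 to 5 rows; each row is the pose to reach, as a shift and turn from the pose commanded when the call began, along the tool's axes at that moment; what a row does not reach only later rows make up. A row lasts 1/12 s, in which the tool goes at most 41.7 mm and 7.16 degrees, less where a joint would pass 70% of its speed; a pose out of reach is approached as far as the arm can. A call with a gripper value outside its range is refused whole. The fingers move at their own pace and stop on an object; "grip_force" is the grip in N (left out, the last holds). Time passes only in rows, so rows that repeat a pose let the fingers close. It gives the time, the measured TCP pose, the force, the opening and the grip force at its end, in the units of the state.
- get_obs(): the state, without advancing time (a new reading comes with each control period).
- optics.camera(name): name is "side" or "top"; returns a dict with "color" (400x640x3 uint8, red, green, blue), "depth" (400x640 float32, m along the optical axis (not along the pixel's ray), 0 where there is no reading), "K" (3x3 intrinsics, pixels), "R" (3x3) and "t" (3): a world point X has camera coordinates R X + t. Camera axes: x right, y down, z forward; pixel columns grow to the right and rows downward; lengths in m; the calibration is good to about 2 mm. A picture is of the moment at which its call begins.
- workorder.hand_in(): hands the job in; it is judged then, once.
The state is a dict: "clock": time; "joint_pos": joint angles; "joint_velocities": joint speeds; "tau": joint torques, N m; "position": TCP position; "ee_rot": TCP orientation; "ft_force": force on the tool from outside, world axes, zero at the start; "torque": the same for the moment, N m; "grip_width": opening from 0.0 (shut) to 1.0 (fully open); "grasp_force": force on a finger pad.
Only numpy, scipy, OpenCV 4.12 (cv2) and the standard library are available. Lean on these libraries where they do the work, as an engineer would, in place of code of your own. Each camera call takes 0.05 s, during which the arm holds its last target. There are 200 camera calls.

### The job

Test the curved safety strip around the jug board: with the fingertips closed together, start on the middle of the black pad next to the square block and run them along the tops of all five pads to the one next to the round post, in one stroke without lifting off. Use light pressure, so that each pad in turn gives visibly (about half of its 10 mm travel) but is never pushed hard, then take the hand away so that all pads spring back up; leave the loose things standing around it where they are.

Things in the scene. Friction and masses are not known exactly. Their poses are not given: they have to be found in the camera images.
- strip: Safety strip bolted to the table: 34 mm wide, 12 mm high aluminium rail, bent in a curve of five straight bays each with a black rubber pad, round a fixed 150 mm square plywood board 12 mm thick. Origin: centre of the curve, on the table. Own frame: pad k is centred 160 mm out at angle 180+26*(k-3) degrees, so pad1 is at the +y end, pad5 at the -y end; the curve is open to +x.
- cable_block: Grey square cable-entry block, 42 x 42 mm and 37 mm high, with a short black stub on one side, fixed just past one end of the strip (either end): it marks the end to start from. Origin: centre of its underside, on the table.
- end_post: Grey round post, 26 mm across and 36 mm high, fixed just past the other end of the strip: it marks the end to finish at. Origin: centre of its underside, on the table.
- pad1 (a joint): How far pad1 is pressed straight down, in m: 0 up, 0.010 at its stop. Sprung: about 1 N starts it, about 7 N brings it to its stop; it springs back up when let go.
- pad1_top (a point): Top centre of pad1, 45 mm above the table when up (moves down with the pad). The pad is a black rubber bar of 16 mm round section, 70 mm long, its own y axis along the bar; the middle 30 mm of its top is level, and both ends slope down 6 mm, so fingertips can slide from one pad onto the next.
- pad2 (a joint): How far pad2 is pressed straight down, in m: 0 up, 0.010 at its stop. Sprung: about 1 N starts it, about 7 N brings it to its stop; it springs back up when let go.
- pad2_top (a point): Top centre of pad2, 45 mm above the table when up (moves down with the pad). The pad is a black rubber bar of 16 mm round section, 70 mm long, its own y axis along the bar; the middle 30 mm of its top is level, and both ends slope down 6 mm, so fingertips can slide from one pad onto the next.
- pad3 (a joint): How far pad3 is pressed straight down, in m: 0 up, 0.010 at its stop. Sprung: about 1 N starts it, about 7 N brings it to its stop; it springs back up when let go.
- pad3_top (a point): Top centre of pad3, 45 mm above the table when up (moves down with the pad). The pad is a black rubber bar of 16 mm round section, 70 mm long, its own y axis along the bar; the middle 30 mm of its top is level, and both ends slope down 6 mm, so fingertips can slide from one pad onto the next.
- pad4 (a joint): How far pad4 is pressed straight down, in m: 0 up, 0.010 at its stop. Sprung: about 1 N starts it, about 7 N brings it to its stop; it springs back up when let go.
- pad4_top (a point): Top centre of pad4, 45 mm above the table when up (moves down with the pad). The pad is a black rubber bar of 16 mm round section, 70 mm long, its own y axis along the bar; the middle 30 mm of its top is level, and both ends slope down 6 mm, so fingertips can slide from one pad onto the next.
- pad5 (a joint): How far pad5 is pressed straight down, in m: 0 up, 0.010 at its stop. Sprung: about 1 N starts it, about 7 N brings it to its stop; it springs back up when let go.
- pad5_top (a point): Top centre of pad5, 45 mm above the table when up (moves down with the pad). The pad is a black rubber bar of 16 mm round section, 70 mm long, its own y axis along the bar; the middle 30 mm of its top is level, and both ends slope down 6 mm, so fingertips can slide from one pad onto the next.
- gap12 (a point): Point over the bend between pad1 and pad2, at the height of the pads' tops (45 mm above the table); fixed. Path of the stroke passes here.
- gap23 (a point): Point over the bend between pad2 and pad3, at the height of the pads' tops (45 mm above the table); fixed. Path of the stroke passes here.
- gap34 (a point): Point over the bend between pad3 and pad4, at the height of the pads' tops (45 mm above the table); fixed. Path of the stroke passes here.
- gap45 (a point): Point over the bend between pad4 and pad5, at the height of the pads' tops (45 mm above the table); fixed. Path of the stroke passes here.
- beaker: Loose bystander, leave alone: clear beaker, 54 mm wide, 70 mm high, standing on the jug board. Origin at its underside.
- jar: Loose bystander, leave alone: small jar with a white cap, 48 mm wide, 60 mm high, standing on the jug board. Origin at its underside.
- collar: Loose bystander, leave alone: steel ring, 40 mm wide, 12 mm high, lying on the jug board. Origin at its underside.
- vial: Loose bystander, leave alone: slim bottle, 30 mm wide, 70 mm high, beside one end of the strip, on the table. Origin at its underside.
- weight: Loose bystander, leave alone: steel cylinder, 40 mm wide, 40 mm high, beside the other end of the strip, on the table. Origin at its underside.
- spatula: Loose bystander, leave alone: spatula 200 mm long lying on the table off to the robot's left. Origin: on the table, near its middle.
- weigh_cup: Loose bystander, leave alone: white plastic cup, 70 mm wide, 50 mm high, on the table off to the robot's right. Origin at its underside.

How it is judged:
By the outcome, as a careful person would: the job done as asked, in the order asked, and still so for the second after the job is handed in, with the robot touching nothing.
It also fails if it takes over 48 s, if anything falls off the work surface, if the arm or the gripper's body presses on something with over 40 N, if the wrist force passes 120 N, or if a joint passes its speed limit or range.

## Working session

There is one attempt and no reset: what is moved stays moved. The work goes in short steps, Python scripts to look and compute and a tool call to move; the robot and the scene stay as the last step left them, time stands still between calls to the robot, and variables do not carry over. Pictures are saved under pics/ and viewed, at most 10 in all, crops included, and the job is handed in when it is done.

Besides the shell and the picture viewer there is one more tool, called after "Call:" as a command line: name --pt "numbers of a row" for each row, then --argument value for the rest. jog_arm: Moves the arm, as the interface text tells. Its arguments: {"type":"object","properties":{"increments":{"type":"array"},"grip_force":{"type":"number"}},"required":["increments"]}

```bash
mkdir -p pics; python3 - <<'E'
from workcell import get_obs, optics
import cv2,numpy as np
for n in("top","side"):
    c=optics.camera(n); cv2.imwrite(f"pics/{n}.png",c["color"][:,:,::-1]); np.savez(f"{n}.npz",**c)
    print(n,c["K"].round(1).tolist(),c["R"].round(3).tolist(),c["t"].round(3))
o=get_obs(); print(o["clock"],o["position"],o["ee_rot"],o["ft_force"],o["grip_width"])
E
```

```text
top [[433.8, 0.0, 320.2], [0.0, 433.8, 200.8], [0.0, 0.0, 1.0]] [[0.037, -0.999, -0.002], [-0.979, -0.035, -0.202], [0.202, 0.01, -0.979]] [-0.019  0.551  1.408]
side [[402.5, 0.0, 319.6], [0.0, 402.5, 192.5], [0.0, 0.0, 1.0]] [[-0.837, -0.548, -0.005], [-0.408, 0.629, -0.662], [0.366, -0.552, -0.749]] [0.46  0.273 1.033]
0.1 [ 0.18626811 -0.5962844   0.24928822] [ 9.88560036e-01  1.50826617e-01 -1.08824430e-04 -6.12436401e-04] [ 0.59848773 -0.31520254  0.52750361] 0.9985105232290306
```

View pics/top.png

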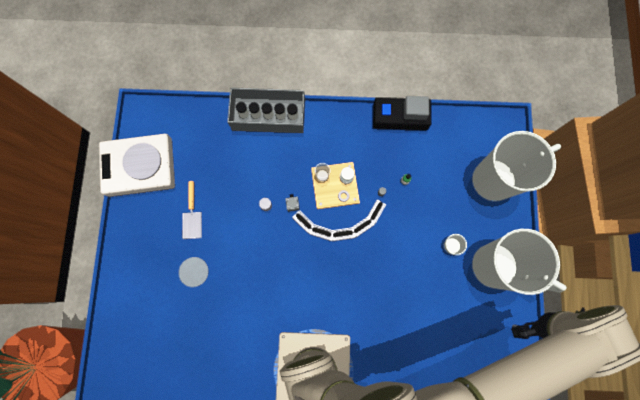

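View pics/side.png

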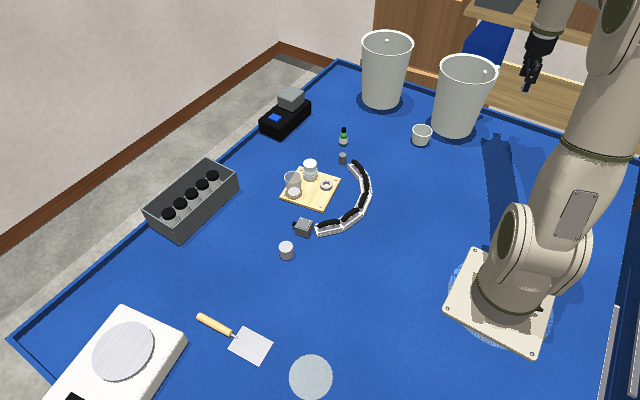

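The block is at the left end of the strip in the top view (~292,202), so that is where I start. The post is at the right end (~382,190). Next I fit the strip's pose.

```bash
cat > fit.py <<'E'
import numpy as np,cv2
from scipy.optimize import least_squares
def load(n,box):
    c=dict(np.load(f"{n}.npz")); u0,v0,u1,v1=box
    g=c["color"].max(2); v,u=np.mgrid[v0:v1,u0:u1]; v=v.ravel();u=u.ravel()
    d=c["depth"][v,u]; ray=np.linalg.inv(c["K"])@np.vstack([u,v,np.ones(len(u))])
    P=(c["R"].T@(ray*d-c["t"][:,None])).T
    o=-c["R"].T@c["t"]; w=(c["R"].T@ray).T
    Q=o+w*((0.043-o[2])/w[:,2])[:,None]   # intersection with z=43mm
    return c,u,v,g[v,u],P,Q
def pads(p):
    a=p[2]+np.radians(180+26*(np.arange(5)-2)); return np.c_[p[0]+.16*np.cos(a),p[1]+.16*np.sin(a)],a
def segd(Q,p):
    C,a=pads(p); t=np.c_[-np.sin(a),np.cos(a)]; r=Q[:,None]-C
    s=np.clip((r*t).sum(2),-.033,.033); return np.linalg.norm(r-s[...,None]*t,axis=2).min(1)
if __name__=="__main__":
    for n,box in(("top",(285,190,395,250)),("side",(295,150,380,245))):
        c,u,v,g,P,Q=load(n,box)
        m=(g<60)&(P[:,2]>.025)&(P[:,2]<.06)
        print(n,m.sum(),"z",np.percentile(P[m,2],[10,50,90]).round(4))
        for nm,X in(("depth",P),("plane",Q)):
            k=m.copy()
            for it in range(2):
                f=least_squares(lambda p:segd(X[k,:2],p),[.64,-.03,0] if it==0 else f.x,loss="soft_l1",f_scale=.004)
                k=m&(segd(X[:,:2],f.x)<.014)
            print(nm,f.x.round(4),k.sum(),"rms",np.sqrt((segd(X[k,:2],f.x)**2).mean()).round(4))
        C,_=pads(f.x);print(C.round(4).tolist())
        z=cv2.resize(c["color"][box[1]-25:box[3]+5,box[0]-25:box[2]+35,::-1],None,fx=4.5,fy=4.5,interpolation=cv2.INTER_CUBIC)
        if 1:
            for x,y in C:
                q=c["K"]@(c["R"]@[x,y,.045]+c["t"]);q=q[:2]/q[2]
                cv2.drawMarker(z,(int((q[0]-box[0]+25.5)*4.5),int((q[1]-box[1]+25.5)*4.5)),(0,0,255),0,10,1)
        cv2.imwrite(f"pics/crop_{n}.png",z)
E
python3 fit.py
```

```text
top 276 z [0.0377 0.0435 0.0485]
depth [ 0.6033 -0.0499  0.1672] 272 rms 0.0029
plane [ 0.6034 -0.0498  0.1708] 272 rms 0.0029
[[0.4849, 0.0577], [0.4497, -0.0052], [0.4457, -0.077], [0.4736, -0.1434], [0.5277, -0.1908]]
side 449 z [0.0345 0.0405 0.0447]
depth [ 0.6022 -0.0482  0.1846] 447 rms 0.0037
plane [ 0.6014 -0.0458  0.18  ] 447 rms 0.0047
[[0.4819, 0.0606], [0.4473, -0.0025], [0.4439, -0.0744], [0.4724, -0.1405], [0.527, -0.1875]]
```

View pics/crop_top.png

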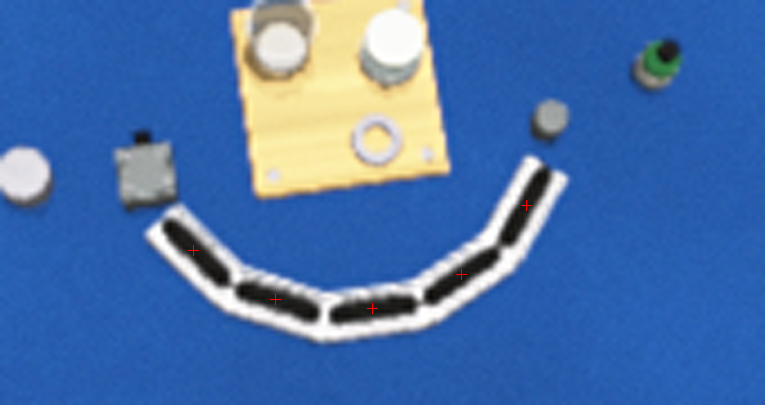

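View pics/crop_side.png

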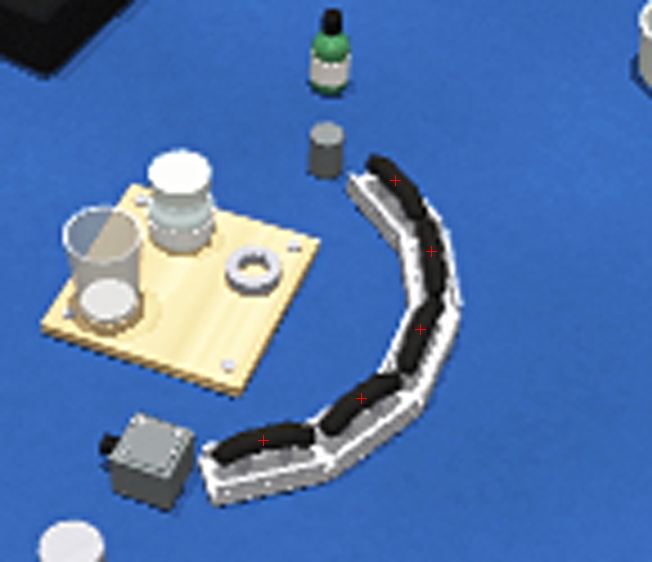

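Both crops show five pads with the fit crosses centred on them. pad1 is next to the block at (0.484, 0.059). Before moving, I check how the tall jugs sit relative to the transfer path and work out the move numbers.

```bash
cat > nav.py <<'E'
import numpy as np
from scipy.spatial.transform import Rotation as R
from fit import pads
S=np.array([.6029,-.0490,.172])
def goal(s,z):  # s in half bays 0..8 from pad1 ; pose with tool x opposite travel
    a=S[2]+np.radians(128); V=[]
    for k in range(9):
        ang=a+np.radians(13*k); r=.16 if k%2==0 else .16/np.cos(np.radians(13)); V.append(S[:2]+r*np.array([np.cos(ang),np.sin(ang)]))
    V=np.array(V); xy=[np.interp(s,range(9),V[:,i]) for i in(0,1)]
    yaw=a-np.pi/2+np.radians(13*s); c,n=np.cos(yaw),np.sin(yaw)
    return np.array([*xy,z]),R.from_matrix(np.array([[c,n,0],[n,-c,0],[0,0,-1]]))
def inc(p0,r0,p1,r1): return np.r_[r0.inv().apply(p1-p0),(r0.inv()*r1).as_rotvec()]
E
python3 - <<'E'
from nav import *; from fit import load
from workcell import get_obs
o=get_obs(); r0=R.from_quat(o["ee_rot"])
p,r=goal(0,.10); print(inc(o["position"],r0,p,r).round(4),p,r.as_quat())
for i in range(4): print([inc(*goal(i/2,.059),*goal(i/2+f*.1,.059))[[0,1,5]].round(4).tolist() for f in range(1,6)])
c,u,v,g,P,Q=load("top",(440,120,575,305))
for z in(.06,.15,.2):
    m=(P[:,2]>z)&(P[:,2]<.6);print(z,P[m].min(0).round(3),P[m].max(0).round(3))
m=(P[:,2]>.05)&(v<300)&(v>225)&(P[:,2]<.6);print(P[m].min(0),P[m].max(0))
E
```

```text
[ 4.797e-01 -5.358e-01  1.499e-01 -1.200e-03 -3.000e-04 -5.324e-01] [0.48426839 0.05836173 0.1       ] [0.91405984 0.40557935 0.         0.        ]
[[-0.0037, 0.0, -0.0227], [-0.0074, -0.0, -0.0454], [-0.0111, 0.0, -0.0681], [-0.0148, -0.0, -0.0908], [-0.0185, -0.0, -0.1134]]
[[-0.0037, -0.0004, -0.0227], [-0.0073, -0.0008, -0.0454], [-0.011, -0.0013, -0.0681], [-0.0147, -0.0017, -0.0908], [-0.0184, -0.0021, -0.1134]]
[[-0.0036, 0.0008, -0.0227], [-0.0072, 0.0017, -0.0454], [-0.0108, 0.0025, -0.0681], [-0.0144, 0.0033, -0.0908], [-0.018, 0.0042, -0.1134]]
[[-0.0037, 0.0004, -0.0227], [-0.0073, 0.0008, -0.0454], [-0.011, 0.0013, -0.0681], [-0.0147, 0.0017, -0.0908], [-0.0184, 0.0021, -0.1134]]
0.06 [ 0.269 -0.742  0.06 ] [ 0.755 -0.506  0.246]
0.15 [ 0.269 -0.742  0.15 ] [ 0.755 -0.506  0.246]
0.2 [ 0.269 -0.734  0.2  ] [ 0.755 -0.506  0.246]
[ 0.268879   -0.72035357  0.05002549] [ 0.45587883 -0.42201087  0.24584992]
```

Call:
jog_arm --pt "0 0 -0.04 0 0 0 -1" --pt "0 0 -0.08 0 0 0 -1" --pt "0 0 -0.12 0 0 0 -1" --pt "0.02 -0.022 -0.13 0 0 0 -1" --pt "0.044 -0.049 -0.13 0 0 0 -1" --grip_force 20

```text
clock: 0.52
position: [0.2129, -0.5383, 0.3831]
ee_rot: [0.989, 0.149, 0.0, 0.003]
ft_force: [1.4, -0.4, -0.7]
grip_width: 0.299
grasp_force: 0.0
```

Call:
jog_arm --pt "0.025 -0.028 0 0 0 0 -1" --pt "0.05 -0.056 0 0 0 0 -1" --pt "0.075 -0.084 0 0 0 0 -1" --pt "0.1 -0.112 0 0 0 0 -1" --pt "0.125 -0.14 0 0 0 0 -1"

```text
clock: 0.93
position: [0.2916, -0.3639, 0.3797]
ee_rot: [0.989, 0.151, -0.0, -0.0]
ft_force: [1.6, -0.0, 0.5]
grip_width: 0.001
grasp_force: 0.0
```

Call:
jog_arm --pt "0.025 -0.028 0 0 0 0 -1" --pt "0.05 -0.056 0 0 0 0 -1" --pt "0.075 -0.084 0 0 0 0 -1" --pt "0.1 -0.112 0 0 0 0 -1" --pt "0.125 -0.14 0 0 0 0 -1"

```text
clock: 1.35
position: [0.3691, -0.193, 0.3799]
ee_rot: [0.989, 0.151, -0.0, 0.0]
ft_force: [0.6, 0.3, -0.0]
grip_width: 0.002
grasp_force: 0.0
```

```bash
cat > to.py <<'E'
import sys; from nav import *; from workcell import get_obs
o=get_obs(); p,r=goal(float(sys.argv[1]),float(sys.argv[2]))
print(o["clock"],o["position"].round(4),o["ft_force"].round(2),round(o["grip_width"],3),o["joint_pos"].round(2)); print(inc(o["position"],R.from_quat(o["ee_rot"]),p,r).round(4))
E
python3 to.py 0 .1
```

```text
1.35 [ 0.3691 -0.193   0.3799] [ 0.6   0.28 -0.03] 0.002 [ 0.89 -0.16 -0.44  1.71 -0.07  1.57 -0.82]
[ 1.849e-01 -2.056e-01  2.797e-01  2.000e-04  4.000e-04 -5.325e-01]
```

Call:
jog_arm --pt "0.025 -0.028 0.01 0 0 -0.1 -1" --pt "0.05 -0.056 0.03 0 0 -0.2 -1" --pt "0.075 -0.084 0.05 0 0 -0.3 -1" --pt "0.1 -0.112 0.07 0 0 -0.4 -1" --pt "0.12 -0.135 0.09 0 0 -0.53 -1"

```text
clock: 1.77
position: [0.4436, -0.0279, 0.2894]
ee_rot: [0.915, 0.405, 0.0, 0.0]
ft_force: [1.1, 0.6, -0.3]
grip_width: -0.0
grasp_force: 0.0
```

Call:
jog_arm --pt "0.02 0.0 0.03 0 0 0 -1" --pt "0.04 0.0 0.06 0 0 0 -1" --pt "0.06 0.0 0.09 0 0 0 -1" --pt "0.06 0.0 0.12 0 0 0 -1" --pt "0.06 0.0 0.12 0 0 0 -1"

```text
clock: 2.18
position: [0.4808, 0.0147, 0.1647]
ee_rot: [0.915, 0.403, -0.004, -0.002]
ft_force: [-0.7, -0.5, -1.0]
grip_width: -0.003
grasp_force: 0.0
```

```bash
python3 to.py 0 .075
```

```text
2.1833 [0.4808 0.0147 0.1647] [-0.68 -0.55 -0.95] -0.003 [ 0.58  0.16 -0.75  1.9   0.12  1.14 -0.95]
[ 0.0349 -0.0263  0.0897 -0.0074  0.0046 -0.0054]
```

Call:
jog_arm --pt "0.017 -0.013 0.03 0 0 0 -1" --pt "0.035 -0.026 0.06 0 0 0 -1" --pt "0.035 -0.026 0.09 0 0 0 -1" --pt "0.035 -0.026 0.09 0 0 0 -1" --pt "0.035 -0.026 0.09 0 0 0 -1"

```text
clock: 2.6
position: [0.4879, 0.0566, 0.0806]
ee_rot: [0.916, 0.402, -0.001, -0.0]
ft_force: [0.6, -0.8, 0.6]
grip_width: 0.0
grasp_force: 0.0
```

```bash
python3 to.py 0 .075; python3 - <<'E'
from workcell import optics
import cv2,numpy as np
a=optics.camera("side")["color"][150:260,280:400,::-1];b=optics.camera("top")["color"][130:250,260:400,::-1]
f=lambda i:cv2.resize(i,(390,390),interpolation=cv2.INTER_CUBIC)
cv2.imwrite("pics/app.png",np.hstack([f(a),f(b)]))
E
python3 to.py 0 .075
```

```text
2.6 [0.4879 0.0566 0.0806] [ 0.56 -0.8   0.57] 0.0 [ 0.47  0.31 -0.75  1.96  0.25  0.97 -1.15]
[-0.0012 -0.0039  0.0056 -0.0012  0.0016 -0.0078]
2.7 [0.4896 0.0564 0.0823] [0.49 0.49 0.06] 0.0 [ 0.47  0.3  -0.75  1.96  0.25  0.97 -1.15]
[-0.0022 -0.0053  0.0073  0.0023 -0.0012 -0.0089]
```

View pics/app.png

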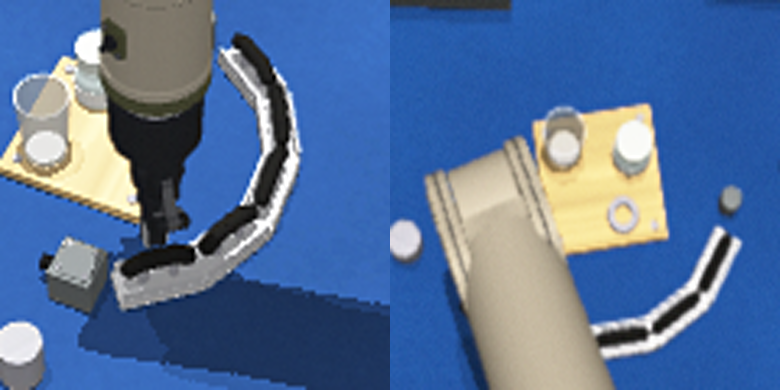

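The side view shows the closed fingertips just above pad1 with the block clear of them. I correct the position and let the arm settle.

Call:
jog_arm --pt "-0.001 -0.003 0.004 0 0 -0.009 -1" --pt "-0.002 -0.005 0.007 0 0 -0.009 -1" --pt "-0.002 -0.005 0.007 0 0 -0.009 -1" --pt "-0.002 -0.005 0.007 0 0 -0.009 -1" --pt "-0.002 -0.005 0.007 0 0 -0.009 -1"

```text
clock: 3.12
position: [0.4834, 0.059, 0.0733]
ee_rot: [0.914, 0.406, 0.0, 0.0]
ft_force: [-0.4, -0.1, 0.3]
grip_width: -0.001
grasp_force: 0.0
```

Call:
jog_arm --pt "0 0 0 0 0 0 -1"

```text
clock: 3.2
position: [0.4835, 0.0591, 0.0733]
ee_rot: [0.914, 0.406, 0.0, 0.0]
ft_force: [-0.9, -0.2, -0.5]
grip_width: -0.004
grasp_force: 0.0
```

Call:
jog_arm --pt "0 0 0 0 0 0 -1"

```text
clock: 3.28
position: [0.4834, 0.0592, 0.0731]
ee_rot: [0.914, 0.406, 0.0, 0.0]
ft_force: [0.2, 0.5, -0.6]
grip_width: -0.0
grasp_force: 0.0
```

```bash
python3 to.py 0 .068
```

```text
3.2833 [0.4834 0.0592 0.0731] [ 0.24  0.53 -0.58] -0.0 [ 0.46  0.31 -0.75  1.98  0.26  0.95 -1.15]
[-0.      0.0012  0.0051  0.0002 -0.0001  0.0016]
```

Call:
jog_arm --pt "0 0.001 0.003 0 0 0.002 -1" --pt "0 0.001 0.006 0 0 0.002 -1" --pt "0 0.001 0.008 0 0 0.002 -1" --pt "0 0.001 0.009 0 0 0.002 -1" --pt "0 0.001 0.009 0 0 0.002 -1"

```text
clock: 3.7
position: [0.4838, 0.0585, 0.0637]
ee_rot: [0.914, 0.405, -0.0, -0.0]
ft_force: [-0.9, -0.7, 2.7]
grip_width: 0.004
grasp_force: 0.5
```

Call:
jog_arm --pt "0 0 0.001 0 0 0 -1" --pt "0 0 0.002 0 0 0 -1" --pt "0 0 0.003 0 0 0 -1" --pt "0 0 0.004 0 0 0 -1" --pt "0 0 0.004 0 0 0 -1"

```text
clock: 4.12
position: [0.484, 0.0585, 0.0599]
ee_rot: [0.914, 0.405, -0.0, 0.0]
ft_force: [-1.4, -0.4, 3.2]
grip_width: 0.001
grasp_force: 1.6
```

Call:
jog_arm --pt "0 0 0 0 0 0 -1"

```text
clock: 4.2
position: [0.484, 0.0586, 0.0601]
ee_rot: [0.914, 0.405, -0.0, 0.0]
ft_force: [-1.5, -1.1, 2.7]
grip_width: -0.001
grasp_force: 1.6
```

Call:
jog_arm --pt "0 0 0 0 0 0 -1"

```text
clock: 4.28
position: [0.484, 0.0586, 0.0601]
ee_rot: [0.914, 0.405, -0.0, 0.0]
ft_force: [-1.8, 0.0, 2.4]
grip_width: -0.0
grasp_force: 1.6
```

Call:
jog_arm --pt "0 0 0 0 0 0 -1"

```text
clock: 4.37
position: [0.484, 0.0585, 0.0601]
ee_rot: [0.914, 0.405, 0.0, 0.0]
ft_force: [-1.7, 0.5, 3.5]
grip_width: 0.001
grasp_force: 1.6
```

```bash
python3 to.py 0 .059;  python3 - <<'E'
from workcell import optics
import cv2,numpy as np
c=optics.camera("side");np.savez("side2.npz",**c)
cv2.imwrite("pics/press.png",cv2.resize(c["color"][180:250,290:390,::-1],(790,553),interpolation=cv2.INTER_CUBIC))
E
```

```text
4.3667 [0.484  0.0585 0.0601] [-1.73  0.55  3.48] 0.001 [ 0.45  0.33 -0.74  1.98  0.28  0.93 -1.17]
[ 0.      0.0003  0.0011  0.0001  0.     -0.0004]
```

View pics/press.png

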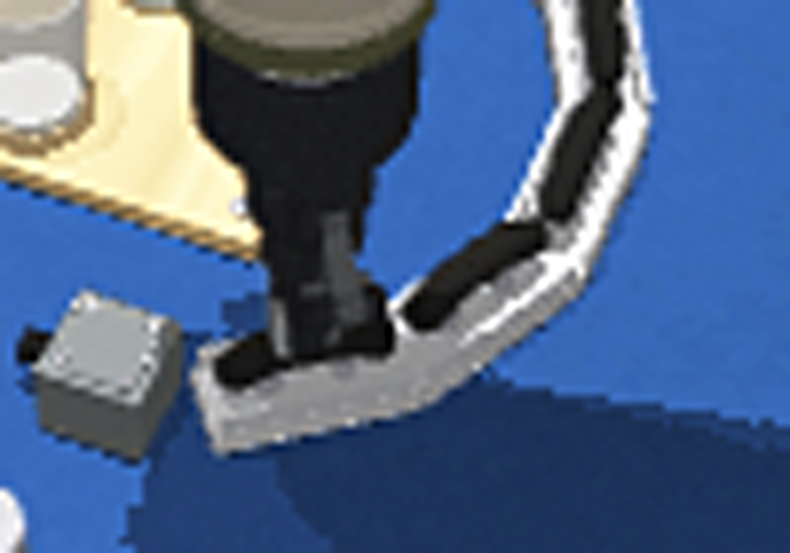

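The tip is centred on pad1, which is pressed about 4 mm with ~3 N, matching the spring model. I go 1 mm deeper and slide to the first gap.

Call:
jog_arm --pt "0 0 0.001 0 0 0 -1" --pt "-0.0037 0 0.001 0 0 -0.028 -1" --pt "-0.0074 0 0.001 0 0 -0.056 -1" --pt "-0.0111 0 0.001 0 0 -0.085 -1" --pt "-0.0148 0 0.001 0 0 -0.1134 -1"

```text
clock: 4.83
position: [0.4752, 0.0482, 0.0595]
ee_rot: [0.889, 0.457, 0.001, 0.0]
ft_force: [1.0, 2.0, 3.3]
grip_width: 0.0
grasp_force: 1.7
```

```bash
python3 to.py 0.5 .059
```

```text
4.8333 [0.4752 0.0482 0.0595] [1.01 2.03 3.35] 0.0 [ 0.5   0.31 -0.77  2.01  0.27  0.92 -1.03]
[-0.0048 -0.0006  0.0005  0.0016 -0.0024  0.0014]
```

Call:
jog_arm --pt "-0.0044 -0.0005 0 0 0 -0.023 -1" --pt "-0.0088 -0.001 0 0 0 -0.045 -1" --pt "-0.0132 -0.0015 0 0 0 -0.068 -1" --pt "-0.0176 -0.002 0 0 0 -0.091 -1" --pt "-0.022 -0.0025 0 0 0 -0.1134 -1"

```text
clock: 5.25
position: [0.4597, 0.0312, 0.0592]
ee_rot: [0.862, 0.507, 0.001, 0.0]
ft_force: [0.4, 1.0, 1.7]
grip_width: 0.004
grasp_force: 0.5
```

```bash
python3 to.py 1 .059
```

```text
5.25 [0.4597 0.0312 0.0592] [0.37 1.01 1.73] 0.004 [ 0.56  0.28 -0.79  2.05  0.25  0.91 -0.87]
[-0.0004 -0.0001  0.0002  0.0011 -0.001   0.0008]
```

Call:
jog_arm --pt "0 0 0.0005 0 0 0 -1"

```text
clock: 5.33
position: [0.4592, 0.0306, 0.0585]
ee_rot: [0.862, 0.506, 0.0, 0.0]
ft_force: [-0.8, -0.8, 1.5]
grip_width: -0.0
grasp_force: 0.7
```

Call:
jog_arm --pt "0 0 0.0005 0 0 0 -1"

```text
clock: 5.42
position: [0.4593, 0.0309, 0.0579]
ee_rot: [0.863, 0.506, -0.0, 0.0]
ft_force: [-1.3, -0.8, 0.9]
grip_width: -0.003
grasp_force: 1.2
```

Call:
jog_arm --pt "0 0 0 0 0 0 -1"

```text
clock: 5.5
position: [0.4593, 0.031, 0.0578]
ee_rot: [0.863, 0.506, -0.0, 0.0]
ft_force: [-0.1, -1.8, 1.4]
grip_width: 0.002
grasp_force: 1.2
```

Call:
jog_arm --pt "0 0 0 0 0 0 -1"

```text
clock: 5.58
position: [0.4593, 0.031, 0.0579]
ee_rot: [0.863, 0.506, -0.0, 0.0]
ft_force: [-0.6, -2.2, 1.5]
grip_width: 0.001
grasp_force: 1.3
```

Contact holds at the gap when the tip is about 1 mm lower: the finger-pad reading is 1.2 N. I dip at each bend and come back up on the level part.

Call:
jog_arm --pt "-0.0036 0.0008 0 0 0 -0.0227 -1" --pt "-0.0072 0.0017 0 0 0 -0.0454 -1"

```text
clock: 5.75
position: [0.4575, 0.0247, 0.058]
ee_rot: [0.85, 0.526, 0.0, -0.0]
ft_force: [-0.2, 1.7, 1.9]
grip_width: 0.004
grasp_force: 1.0
```

Call:
jog_arm --pt "-0.0036 0.0007 0 0 0 -0.0227 -1" --pt "-0.0072 0.0014 -0.0005 0 0 -0.0454 -1" --pt "-0.0108 0.002 -0.001 0 0 -0.068 -1"

```text
clock: 6.0
position: [0.455, 0.0148, 0.0594]
ee_rot: [0.832, 0.555, 0.001, -0.0]
ft_force: [1.6, 4.1, 3.0]
grip_width: -0.004
grasp_force: 2.0
```

```bash
python3 to.py 1.5 .059;python3 to.py 2 .059
```

```text
6.0 [0.455  0.0148 0.0594] [1.56 4.1  2.96] -0.004 [ 0.61  0.27 -0.8   2.06  0.24  0.9  -0.72]
[-0.0017  0.      0.0004  0.001  -0.0022  0.0014]
6.0 [0.455  0.0148 0.0594] [1.56 4.1  2.96] -0.004 [ 0.61  0.27 -0.8   2.06  0.24  0.9  -0.72]
[-0.0201  0.0021  0.0003  0.0012 -0.0022 -0.112 ]
```

Call:
jog_arm --pt "-0.0037 0.0004 0 0 0 -0.0227 -1" --pt "-0.0074 0.0008 0 0 0 -0.0454 -1" --pt "-0.0111 0.0012 0 0 0 -0.068 -1" --pt "-0.0148 0.0016 0 0 0 -0.091 -1" --pt "-0.0186 0.002 0 0 0 -0.1134 -1"

```text
clock: 6.42
position: [0.4497, -0.0035, 0.0594]
ee_rot: [0.799, 0.601, 0.001, 0.0]
ft_force: [1.0, 2.5, 4.0]
grip_width: 0.004
grasp_force: 1.8
```

Call:
jog_arm --pt "-0.0037 0 0 0 0 -0.0227 -1" --pt "-0.0074 0 0 0 0 -0.0454 -1" --pt "-0.0111 0 0 0 0 -0.068 -1" --pt "-0.0148 0 0 0 0 -0.091 -1" --pt "-0.0185 0 0 0 0 -0.1134 -1"

```text
clock: 6.83
position: [0.4446, -0.0213, 0.0594]
ee_rot: [0.764, 0.646, 0.001, 0.0]
ft_force: [1.2, 2.5, 3.3]
grip_width: 0.0
grasp_force: 1.8
```

```bash
python3 to.py 2.5 .059;python3 to.py 3 .058
```

```text
6.8333 [ 0.4446 -0.0213  0.0594] [1.17 2.49 3.27] 0.0 [ 0.72  0.25 -0.83  2.08  0.23  0.9  -0.41]
[-0.001  -0.0003  0.0004  0.0016 -0.0013  0.0011]
6.8333 [ 0.4446 -0.0213  0.0594] [1.17 2.49 3.27] 0.0 [ 0.72  0.25 -0.83  2.08  0.23  0.9  -0.41]
[-0.0194 -0.0025  0.0014  0.0017 -0.0012 -0.1124]
```

Call:
jog_arm --pt "-0.0037 -0.0004 0.0002 0 0 -0.0227 -1" --pt "-0.0074 -0.0008 0.0005 0 0 -0.0454 -1" --pt "-0.011 -0.0013 0.0009 0 0 -0.068 -1" --pt "-0.0147 -0.0018 0.0013 0 0 -0.091 -1" --pt "-0.0184 -0.0023 0.0015 0 0 -0.1134 -1"

```text
clock: 7.25
position: [0.4391, -0.0395, 0.0578]
ee_rot: [0.726, 0.688, 0.001, 0.0]
ft_force: [-0.2, -0.8, 2.5]
grip_width: -0.001
grasp_force: 1.0
```

Call:
jog_arm --pt "-0.0036 0.0008 0 0 0 -0.0227 -1" --pt "-0.0072 0.0017 0 0 0 -0.0454 -1" --pt "-0.0108 0.0025 -0.0004 0 0 -0.068 -1" --pt "-0.0144 0.0033 -0.0009 0 0 -0.091 -1" --pt "-0.018 0.0041 -0.0013 0 0 -0.1134 -1"

```text
clock: 7.67
position: [0.4418, -0.0571, 0.0589]
ee_rot: [0.686, 0.728, 0.001, -0.0]
ft_force: [-1.2, 4.0, 2.7]
grip_width: 0.001
grasp_force: 2.3
```

```bash
python3 to.py 3.5 .059;python3 to.py 4 .059
```

```text
7.6667 [ 0.4418 -0.0571  0.0589] [-1.23  4.01  2.72] 0.001 [ 0.81  0.26 -0.84  2.08  0.24  0.9  -0.11]
[-0.0011  0.0002 -0.0001  0.0005 -0.0012  0.0012]
7.6667 [ 0.4418 -0.0571  0.0589] [-1.23  4.01  2.72] 0.001 [ 0.81  0.26 -0.84  2.08  0.24  0.9  -0.11]
[-1.950e-02  2.300e-03 -1.000e-04  6.000e-04 -1.200e-03 -1.123e-01]
```

On track, so I repeat the same cycle for pad3 to pad4.

Call:
jog_arm --pt "-0.0037 0.0004 0 0 0 -0.0227 -1" --pt "-0.0074 0.0008 0 0 0 -0.0454 -1" --pt "-0.0111 0.0012 0 0 0 -0.068 -1" --pt "-0.0148 0.0016 0 0 0 -0.091 -1" --pt "-0.0185 0.0021 0 0 0 -0.1134 -1"

```text
clock: 8.08
position: [0.4452, -0.0756, 0.059]
ee_rot: [0.643, 0.766, 0.001, -0.0]
ft_force: [-0.3, 4.2, 3.6]
grip_width: 0.003
grasp_force: 1.9
```

Call:
jog_arm --pt "-0.0037 0 0 0 0 -0.0227 -1" --pt "-0.0074 0 0 0 0 -0.0454 -1" --pt "-0.0111 0 0 0 0 -0.068 -1" --pt "-0.0148 0 0 0 0 -0.091 -1" --pt "-0.0185 0 0 0 0 -0.1134 -1"

```text
clock: 8.5
position: [0.4484, -0.0938, 0.059]
ee_rot: [0.599, 0.801, 0.001, 0.0]
ft_force: [0.2, 3.0, 3.4]
grip_width: 0.003
grasp_force: 1.9
```

```bash
python3 to.py 4.5 .059;python3 to.py 5 .058
```

```text
8.5 [ 0.4484 -0.0938  0.059 ] [0.24 2.96 3.38] 0.003 [ 0.89  0.29 -0.85  2.05  0.27  0.91  0.18]
[-0.0007 -0.0002  0.      0.0012 -0.0007  0.0009]
8.5 [ 0.4484 -0.0938  0.059 ] [0.24 2.96 3.38] 0.003 [ 0.89  0.29 -0.85  2.05  0.27  0.91  0.18]
[-0.0191 -0.0023  0.001   0.0012 -0.0006 -0.1125]
```

Call:
jog_arm --pt "-0.0037 -0.0004 0.0002 0 0 -0.0227 -1" --pt "-0.0074 -0.0008 0.0005 0 0 -0.0454 -1" --pt "-0.011 -0.0013 0.0009 0 0 -0.068 -1" --pt "-0.0147 -0.0018 0.0012 0 0 -0.091 -1" --pt "-0.0184 -0.0022 0.0013 0 0 -0.1134 -1"

```text
clock: 8.92
position: [0.4516, -0.1125, 0.0577]
ee_rot: [0.553, 0.833, 0.001, 0.0]
ft_force: [0.9, -0.1, 1.9]
grip_width: -0.0
grasp_force: 1.0
```

Call:
jog_arm --pt "-0.0036 0.0008 0 0 0 -0.0227 -1" --pt "-0.0072 0.0017 0 0 0 -0.0454 -1" --pt "-0.0108 0.0025 -0.0004 0 0 -0.068 -1" --pt "-0.0144 0.0033 -0.0009 0 0 -0.091 -1" --pt "-0.018 0.0041 -0.0013 0 0 -0.1134 -1"

```text
clock: 9.33
position: [0.4612, -0.1272, 0.0585]
ee_rot: [0.504, 0.864, 0.0, -0.001]
ft_force: [-2.3, 4.4, 3.9]
grip_width: -0.001
grasp_force: 2.4
```

```bash
python3 to.py 5.5 .059;python3 to.py 6 .059
```

```text
9.3333 [ 0.4612 -0.1272  0.0585] [-2.32  4.35  3.88] -0.001 [ 0.94  0.35 -0.86  2.    0.32  0.94  0.44]
[-0.001   0.0008 -0.0005 -0.0007 -0.0018  0.0019]
9.3333 [ 0.4612 -0.1272  0.0585] [-2.32  4.35  3.88] -0.001 [ 0.94  0.35 -0.86  2.    0.32  0.94  0.44]
[-0.0194  0.0028 -0.0005 -0.0006 -0.0018 -0.1116]
```

Call:
jog_arm --pt "-0.0037 0.0006 -0.0002 0 0 -0.0227 -1" --pt "-0.0074 0.0011 -0.0004 0 0 -0.0454 -1" --pt "-0.0111 0.0016 -0.0004 0 0 -0.068 -1" --pt "-0.0148 0.0021 -0.0004 0 0 -0.091 -1" --pt "-0.0185 0.0026 -0.0004 0 0 -0.1134 -1"

```text
clock: 9.75
position: [0.4732, -0.1432, 0.0593]
ee_rot: [0.455, 0.891, 0.0, 0.0]
ft_force: [-2.1, 3.0, 3.1]
grip_width: -0.0
grasp_force: 1.8
```

Call:
jog_arm --pt "-0.0037 0 0 0 0 -0.0227 -1" --pt "-0.0074 0 0 0 0 -0.0454 -1" --pt "-0.0111 0 0 0 0 -0.068 -1" --pt "-0.0148 0 0 0 0 -0.091 -1" --pt "-0.0185 0 0 0 0 -0.1134 -1"

```text
clock: 10.17
position: [0.4839, -0.1582, 0.0592]
ee_rot: [0.403, 0.915, -0.0, 0.0]
ft_force: [-0.8, 2.8, 4.1]
grip_width: 0.002
grasp_force: 1.8
```

```bash
python3 to.py 6.5 .059;python3 to.py 7 .058
```

```text
10.1667 [ 0.4839 -0.1582  0.0592] [-0.8   2.75  4.07] 0.002 [ 0.98  0.42 -0.86  1.93  0.38  0.97  0.67]
[ 0.0003  0.0005  0.0002 -0.      0.0001  0.0012]
10.1667 [ 0.4839 -0.1582  0.0592] [-0.8   2.75  4.07] 0.002 [ 0.98  0.42 -0.86  1.93  0.38  0.97  0.67]
[-1.800e-02 -1.700e-03  1.200e-03 -0.000e+00  1.000e-04 -1.123e-01]
```

Call:
jog_arm --pt "-0.0036 -0.0003 0.0003 0 0 -0.0227 -1" --pt "-0.0072 -0.0006 0.0006 0 0 -0.0454 -1" --pt "-0.0108 -0.001 0.001 0 0 -0.068 -1" --pt "-0.0144 -0.0014 0.0014 0 0 -0.091 -1" --pt "-0.0178 -0.0018 0.0015 0 0 -0.1134 -1"

```text
clock: 10.58
position: [0.4948, -0.1729, 0.0577]
ee_rot: [0.351, 0.936, -0.0, 0.0]
ft_force: [0.2, 0.1, 2.2]
grip_width: 0.004
grasp_force: 0.9
```

Call:
jog_arm --pt "-0.0036 0.0008 0 0 0 -0.0227 -1" --pt "-0.0072 0.0017 0 0 0 -0.0454 -1" --pt "-0.0108 0.0025 -0.0004 0 0 -0.068 -1" --pt "-0.0144 0.0033 -0.0009 0 0 -0.091 -1" --pt "-0.018 0.0041 -0.0014 0 0 -0.1134 -1"

```text
clock: 11.0
position: [0.5105, -0.1808, 0.0589]
ee_rot: [0.297, 0.955, 0.0, -0.001]
ft_force: [-2.8, 1.5, 3.6]
grip_width: -0.001
grasp_force: 2.0
```

```bash
python3 to.py 7.5 .059;python3 to.py 8 .059
```

```text
11.0 [ 0.5105 -0.1808  0.0589] [-2.82  1.48  3.62] -0.001 [ 0.98  0.5  -0.88  1.84  0.45  1.01  0.89]
[-0.0009 -0.0001 -0.0001 -0.0003 -0.001   0.0015]
11.0 [ 0.5105 -0.1808  0.0589] [-2.82  1.48  3.62] -0.001 [ 0.98  0.5  -0.88  1.84  0.45  1.01  0.89]
[-1.920e-02  2.000e-03 -1.000e-04 -2.000e-04 -1.000e-03 -1.119e-01]
```

Call:
jog_arm --pt "-0.0038 0.0004 0 0 0 -0.0227 -1" --pt "-0.0076 0.0008 0 0 0 -0.0454 -1" --pt "-0.0114 0.0012 0 0 0 -0.068 -1" --pt "-0.0152 0.0016 0 0 0 -0.091 -1" --pt "-0.0188 0.002 0 0 0 -0.1134 -1"

```text
clock: 11.42
position: [0.5276, -0.1904, 0.0592]
ee_rot: [0.243, 0.97, -0.0, 0.0]
ft_force: [-2.9, 1.7, 3.4]
grip_width: -0.004
grasp_force: 1.9
```

Call:
jog_arm --pt "0 0 0 0 0 0 -1" --pt "0 0 0 0 0 0 -1" --pt "0 0 0 0 0 0 -1"

```text
clock: 11.67
position: [0.5279, -0.1905, 0.0595]
ee_rot: [0.244, 0.97, -0.0, 0.001]
ft_force: [0.9, -0.5, 3.5]
grip_width: -0.004
grasp_force: 1.8
```

```bash
python3 to.py 8 .059
```

```text
11.6667 [ 0.5279 -0.1905  0.0595] [ 0.89 -0.53  3.47] -0.004 [ 0.98  0.54 -0.88  1.79  0.48  1.03  0.99]
[ 0.0006  0.0002  0.0005  0.0002  0.0019 -0.0017]
```

The tip is on the middle of pad5, pressed about 4.5 mm. I lift straight up and away.

Call:
jog_arm --pt "0 0 -0.008 0 0 0 -1" --pt "0 0 -0.025 0 0 0 -1" --pt "0 0 -0.05 0 0 0 -1" --pt "0 0 -0.08 0 0 0 -1" --pt "0 0 -0.11 0 0 0 -1"

```text
clock: 12.08
position: [0.5264, -0.1896, 0.1702]
ee_rot: [0.244, 0.97, 0.0, -0.001]
ft_force: [0.3, -1.2, 1.0]
grip_width: -0.003
grasp_force: 0.0
```

Call:
jog_arm --pt "0 0 -0.03 0 0 0 -1" --pt "0 0 -0.06 0 0 0 -1" --pt "0 0 -0.08 0 0 0 -1" --pt "0 0 -0.08 0 0 0 -1" --pt "0 0 -0.08 0 0 0 -1"

```text
clock: 12.5
position: [0.5273, -0.19, 0.2501]
ee_rot: [0.244, 0.97, -0.0, 0.001]
ft_force: [-0.1, -0.1, -0.4]
grip_width: -0.001
grasp_force: 0.0
```

```bash
python3 - <<'E'
from workcell import optics,get_obs
import cv2
c=optics.camera("side")["color"];print(get_obs()["position"])
cv2.imwrite("pics/end.png",cv2.resize(c[130:270,250:440,::-1],(780,575),interpolation=cv2.INTER_CUBIC))
E
```

```text
[ 0.52673532 -0.19000015  0.24888825]
```

View pics/end.png

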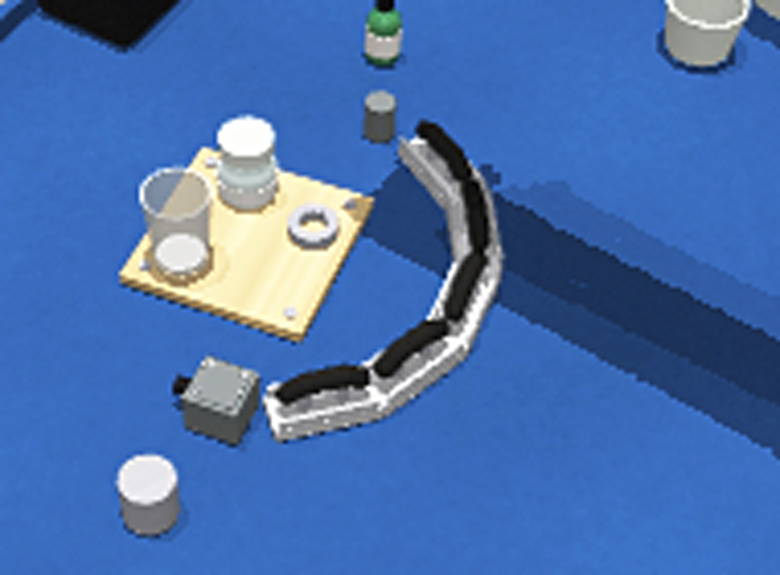

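All five pads are back up, from pad1 at (320,385) to pad5 at (440,140). The beaker, jar, collar, vial and weight stand where they were, and the hand is clear.

```bash
python3 -c "
from workcell import workorder
print(workorder.hand_in())"
```

```text
the job is handed in; nothing more can be done
None
```

The job is handed in: the closed fingertips ran from pad1 (by the block) to pad5 (by the post) in one stroke, pressing each pad about 4.5–5 mm with about 3–4 N and keeping contact at every reading, with a short pause at the first bend. All five pads sprang back up, and in the final picture the things around the strip stand where they were.

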